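Check a glass cell at the light gate before packing

ROBOT

A 6-joint arm with a two-finger parallel gripper is mounted at the origin on a cart in front of the work surface, level with it; the furniture and walls round the work are solid. World frame = base frame: x ahead of the robot, y to its left, z up, the work surface at z = 0. Lengths are in m, angles in degrees, forces in N, time in s.
With the tool pointing down it reaches from about 0.325 to 0.775 m from the base axis. Payload 5.5 kg.
Tool frame: the origin (TCP) lies at the very end of the fingers, on their centre line; the grasp point (between the pads) lies ctrl.tcp_to_grasp behind it (ctrl.tcp_to_grasp is the distance from the TCP to the grasp point, in m); z points along the fingers, y is the line along which they close (so a half turn about z gives the same grasp; the last joint's range is limited). The gripper opens to 88 mm and grips with 3 to 60 N. Pads are 20 mm wide; open, the fingers measure 115 mm over their backs; the gripper's body (75 mm by 178 mm) begins 61 mm behind the grasp point.
Start: joints at [-72.92, 5.22, 70.514, -0, 104.267, -3.249], TCP at [0.208, -0.563, 0.223] pointing down, gripper open.
Joint ranges: [-164.24, 164.24], [-49.07, 125.15], [9.68, 141.18], [-86.29, 266.29], [3.28, 154.24], [-151.56, 151.56]. Speed limits (degrees/s): [147.25, 147.25, 172.46, 180, 180, 180].

INTERFACE

Orientations are given as [roll, pitch, yaw] about the fixed x, y, z axes, in that order (R = Rz(yaw) Ry(pitch) Rx(roll)).
In Python, from station import ctrl gives the robot as it stands.
- The arm moves only by the tool step_arm, never from a script. Its argument "motion" is a list of rows, each a list of 7 numbers: the shift along the tool's x, y, z in m, then the turn, a rotation vector about the tool's x, y, z in rad, then the finger opening in m, from 0 to 0.0878. In form: [[tx, ty, tz, rx, ry, rz, jaw], ...]. A call has 1 to 5 rows; each row is the pose to reach, as a shift and turn from the pose commanded when the call began, along the tool's axes at that moment; what a row does not reach only later rows make up. A row lasts 1/12 s, in which the tool goes at most 41.7 mm and 7.16 degrees, less where a joint would pass 70% of its speed; a pose out of reach is approached as far as the arm can. A call with a gripper value outside its range is refused whole. The fingers move at their own pace and stop on an object; "newtons" is the grip in N (left out, the last holds). Time passes only in rows, so rows that repeat a pose let the fingers close. It gives the time, the measured TCP pose, the force, the opening and the grip force at its end, in the units of the state.
- ctrl.state(): the state, without advancing time (a new reading comes with each control period).
- ctrl.snapshot(name): name is "side" or "top"; returns a dict with "img" (480x640x3 uint8, red, green, blue), "range_z" (480x640 float32, m along the optical axis (not along the pixel's ray), 0 where there is no reading), "intrinsics" (3x3 intrinsics, pixels), "extrinsics" (4x4, takes a point from camera to world coordinates). Camera axes: x right, y up, looking along -z (the intrinsics and any distortion apply to the point x, -y, -z); pixel columns grow to the right and rows downward; lengths in m; the calibration is good to about 2 mm. A picture is of the moment at which its call begins.
- ctrl.sign_off(): hands the job in; it is judged then, once.
The state is a dict: "clock": time; "joints": joint angles; "joint_velocities": joint speeds; "joint_torque": joint torques, N m; "eef_pos": TCP position; "tcp_rot": TCP orientation; "wrist_force": force on the tool from outside, world axes, zero at the start; "torque": the same for the moment, N m; "grip_width": finger opening in m; "grasp_force": force on a finger pad.
Only numpy, scipy, OpenCV 4.12 (cv2) and the standard library are available. Lean on these libraries where they do the work, as an engineer would, in place of code of your own. Each camera call takes 0.05 s, during which the arm holds its last target. There are 200 camera calls.

TASK

Take the glass cell with the blue foot by its two white frosted sides only, nothing touching its clear windows, slide it forward along its rack channel until its foot is out from under the metal lips, and then lift it out. Carry it to the light gate and finish holding it still and upright in the gap, midway between lamp and receiver and touching neither, its windows facing the lenses with their middle on the beam; keep holding it, do not set it down. Leave the orange-footed cell and everything else where they are.

Things in the scene. Friction and masses are not known exactly. Their poses are not given: they have to be found in the camera images.
- cell_blue: The cell to check: upright square glass cell 30 (x) x 28 mm (y), 109 mm tall with its foot, a blue plastic square 46 x 46 x 8 mm, and small blue lid (20 x 22 mm, the top 5 mm). Loose, about 0.13 kg. Origin: centre of the foot's underside, z up. White frosted sides face its +x and -x (30 mm over both); clear windows face +y and -y. Same either way round.
- cell_blue_frost_a: The blue cell's frosted white side facing its +x: 26 mm wide, from 8 to 108 mm above the foot's underside. Origin and axes: those of the cell.
- cell_blue_frost_b: The same on the side facing the cell's -x.
- cell_blue_windows: The blue cell's two clear windows (bluish, see-through), facing its +y and -y, standing 1 mm proud of the frosted sides' edges, 12 to 104 mm above the foot's underside; nothing may touch them. Origin and axes: those of the cell.
- cell_blue_window (a point): Middle of the blue cell's windows: on the cell's axis, 58 mm above the foot's underside.
- cell_orange: An equal cell with orange foot and lid in the other channel of the rack (84 mm beside the blue one); stays in place.
- rack: Fixed low grey rack, x -100 to +85 mm, 170 mm wide. Two channels along its x at y = +42 and -42 mm: 50 mm wide, floor 6 mm above the bench, walls to 16 mm. Metal lips (z 16 to 21 mm) with a 35 mm slot for the glass hold the feet down from x = -30 mm to the closed rear end (+77 mm). In front of x = -30 mm no lips, end open. Origin: on the bench, mid width; +x points away from the robot, give or take yaw.
- gate: Light gate fixed to the bench: base 90 x 200 x 12 mm, two housings 70 (x) by 60 mm (y), tops 140 mm above the bench: white lamp at +y, black receiver at -y. Gap from y = -38 to +38 mm (lens rims 2 mm into it), open above, in front and behind. Red lines on tops and fronts mark the beam, 110 mm up. Origin: on the bench under the gap's middle.
- beam (a point): Middle of the light beam: half way between the lenses, 110 mm above the bench; axes those of the gate (y along the beam).
- ink_pad: Ink pad, 65 x 99 x 19 mm; stays in place.
- rubber_stamp: Rubber stamp with a turned wooden handle, 77 mm tall; stays in place.
- tape_measure: Yellow tape measure, 68 x 71 x 35 mm; stays in place.
- kraft_box: Small brown kraft box, 50 x 66 x 46 mm; stays in place.

How it is judged (in metres and radians):
On the way, in this order (a step that is already met when the one before it is completed fails the run):
1. the blue cell is slid forward along its channel, its foot out from under the lips and still down in the channel (x of cell_blue in the frame of rack between -0.11 and -0.053 m and z of cell_blue in the frame of rack below 0.016 m and angle between cell_blue's own z axis and vertical below 0.2 rad), for 0.05 s.
2. the cell is lifted clear of the rack, held by its frosted sides (z of cell_blue in the frame of rack above 0.03 m and contact force between the fingers and cell_blue_frost_a above 1 N and contact force between the fingers and cell_blue_frost_b above 1 N), for 0.1 s.
At the end, for the whole second after the job is handed in: Blue cell held by both frosted sides (over 1 N each), at rest, touching neither gate nor rack; middle of its windows within 7 mm of the beam sideways, 12 mm in height, 13 mm of half way between the lenses; windows facing the lenses within 0.16 rad, upright within 0.14 rad (x of cell_blue_window in the frame of beam between -0.007 and 0.007 m and y of cell_blue_window in the frame of beam between -0.013 and 0.013 m and z of cell_blue_window in the frame of beam between -0.012 and 0.012 m and angle between the y axis of cell_blue and the y axis of gate, either way round below 0.16 rad and angle between cell_blue's own z axis and vertical below 0.14 rad and linear speed of cell_blue below 0.02 m/s and contact force between the fingers and cell_blue_frost_a above 1 N and contact force between the fingers and cell_blue_frost_b above 1 N and contact force between cell_blue and gate below 0.1 N and contact force between cell_blue and rack below 0.1 N); the arm keeps its last pose, push and grip.
It fails at once if something touches the blue cell's clear windows (contact force between cell_blue_windows and anything else above 0.5 N).
It fails at once if the blue cell knocks against the light gate (contact force between cell_blue and gate above 1 N).
It fails at once if the orange cell is moved by more than 20 mm or tipped (distance of cell_orange from where it was at the start of the episode above 0.02 m or angle between cell_orange's own z axis and vertical above 0.25 rad).
It fails at once if a bystander is moved by more than 30 mm (distance of any of ink_pad, rubber_stamp, tape_measure, kraft_box from where it was at the start of the episode above 0.03 m).
It also fails if it takes over 51 s, if anything falls off the work surface, if the arm or the gripper's body presses on something with over 40 N, if the wrist force passes 120 N, or if a joint passes its speed limit or range.

## Working session

There is one attempt and no reset: what is moved stays moved. The work goes in short steps, Python scripts to look and compute and a tool call to move; the robot and the scene stay as the last step left them, time stands still between calls to the robot, and variables do not carry over. Pictures are saved under pics/ and viewed, at most 10 in all, crops included, and the job is handed in when it is done.

Besides the shell and the picture viewer there is one more tool, called after "Request:" as name([rows], argument=value, ...), one row to a line, values as JSON. step_arm: Moves the arm, as the interface text tells. Its arguments: {"type":"object","properties":{"motion":{"type":"array"},"newtons":{"type":"number"}},"required":["motion"]}

```bash
mkdir -p pics; cat > h.py <<'E'
import numpy as np,cv2
from station import ctrl
def snap(n,save=None):
    s=ctrl.snapshot(n)
    if save: cv2.imwrite('pics/'+save,s['img'][:,:,::-1])
    K=np.array(s['intrinsics']);E=np.array(s['extrinsics']);z=s['range_z']
    v,u=np.mgrid[0:480,0:640]
    P=np.stack([(u-K[0,2])/K[0,0]*z,-(v-K[1,2])/K[1,1]*z,-z],-1)
    W=P@E[:3,:3].T+E[:3,3]
    W[z==0]=np.nan
    return s,W
E
python3 - <<'E'
from h import *
print(ctrl.state(),ctrl.tcp_to_grasp)
for n in('top','side'):
    s,W=snap(n,n+'0.png'); np.savez(n+'0.npz',img=s['img'],W=W,K=s['intrinsics'],E=s['extrinsics']); print(n,s['intrinsics'],s['extrinsics'])
E
```

```text
{'clock': 0.0, 'joints': array([-7.29192017e+01,  5.26342652e+00,  7.05824956e+01, -8.04343154e-04,
        1.04265265e+02, -3.24718335e+00]), 'joint_velocities': array([ 0.05541984,  0.08138275, -0.02729028,  0.0953556 ,  0.0466567 ,
       -0.04039532]), 'joint_torque': array([-1.72840115e-03, -4.46441603e+01, -4.06451797e+01,  6.96022972e-02,
        2.90294399e-02, -1.37494194e-04]), 'eef_pos': array([ 0.20835837, -0.56234766,  0.22149747]), 'tcp_rot': array([-1.79888947e+02, -5.51936240e-03,  2.03277789e+01]), 'wrist_force': array([ 0.64031726,  0.36926342, -0.45083868]), 'torque': array([-0.01334796, -0.03709943, -0.03522824]), 'grasp_force': 0.0, 'grip_width': 0.0883448462196128} 0.0187
top [[442.69184333   0.         313.33550391]
 [  0.         442.69184333 242.22899149]
 [  0.           0.           1.        ]] [[ 0.02135279  0.98144479 -0.19055233  0.2987038 ]
 [-0.99956011  0.02488082  0.01614123  0.01651229]
 [ 0.02058282  0.19012384  0.98154433  1.37844983]
 [ 0.          0.          0.          1.        ]]
side [[604.00403649   0.         316.1735429 ]
 [  0.         604.00403649 232.2193761 ]
 [  0.           0.           1.        ]] [[-0.97575566 -0.13163522  0.17485156  0.83673555]
 [ 0.21872947 -0.55863662  0.80005159  1.25098802]
 [-0.00763648  0.81890005  0.57388535  0.99542212]
 [ 0.          0.          0.          1.        ]]
```

View pics/top0.png

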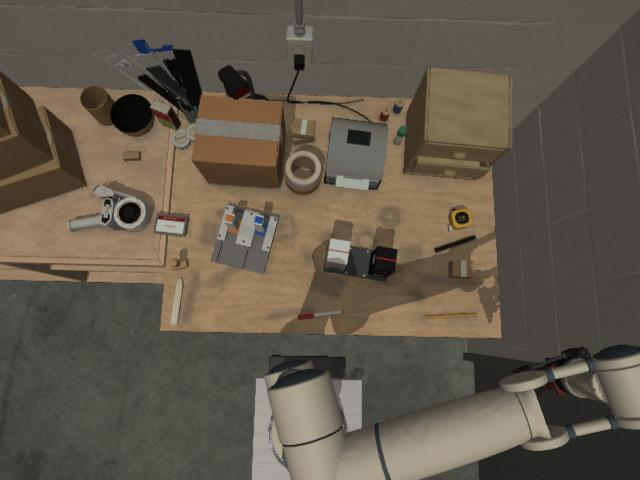

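View pics/side0.png

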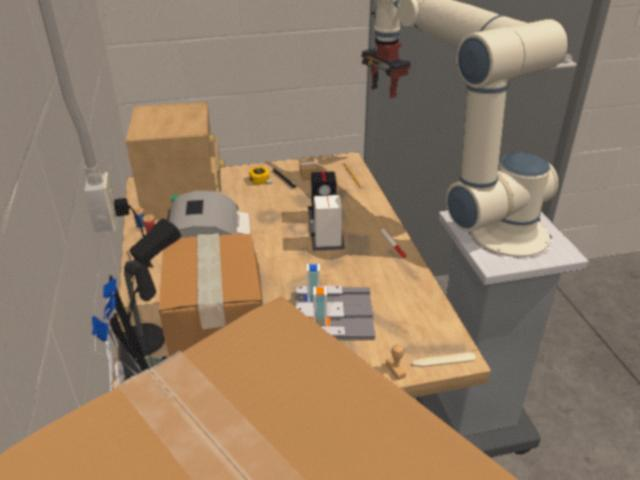

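The top view shows the rack at about (247,237), the blue lid near (260,217), the orange lid near (231,212) and the gate at about (362,258). Next I'll zoom in and take points.

```bash
python3 - <<'E'
from h import *
d=np.load('top0.npz');im=d['img'];W=d['W']
c=cv2.resize(im[195:285,205:405],None,fx=4,fy=4,interpolation=cv2.INTER_CUBIC);cv2.imwrite('pics/c1.png',c[:,:,::-1])
e=np.load('side0.npz');c=cv2.resize(e['img'][160:350,280:390],None,fx=3.1,fy=3.1,interpolation=cv2.INTER_CUBIC);cv2.imwrite('pics/c2.png',c[:,:,::-1])
for n,D,(r0,r1,c0,c1) in(('top',d,(195,290,200,410)),('side',e,(160,350,280,390))):
    w=D['W'][r0:r1,c0:c1].reshape(-1,3);hsv=cv2.cvtColor(D['img'],cv2.COLOR_RGB2HSV)[r0:r1,c0:c1].reshape(-1,3).astype(int)
    def st(l,m):
        m=m&~np.isnan(w[:,0]); print(n,l,m.sum(),np.round(np.median(w[m],0),4) if m.any() else '', np.round(w[m].min(0),3),np.round(w[m].max(0),3))
    H,S,V=hsv.T;z=w[:,2]
    st('bluelid',(H>100)&(H<125)&(S>150)&(z>.1)); st('bluefoot',(H>100)&(H<125)&(S>150)&(z<.05))
    st('orlid',(H>5)&(H<18)&(S>190)&(z>.09)&(z<.13))
    st('white gate top',(S<60)&(V>150)&(z>.13)&(z<.15)); st('black top',(V<60)&(z>.13)&(z<.15))
    st('tops',(z>.132)&(z<.148)&(w[:,1]<0.1))
    st('rack',(z>.010)&(z<.025)&(w[:,1]>0.06))
    for q,nm in(((z>.132)&(z<.148)&(w[:,1]<0.1),'gate'),((z>.003)&(z<.03)&(w[:,1]>0.06),'rack')):
        q=q&~np.isnan(z)
        print(nm,cv2.minAreaRect((w[q][:,:2]*1000).astype(np.float32)))
E
```

```text
top bluelid 38 [0.6086 0.1583 0.1136] [0.599 0.148 0.109] [0.616 0.169 0.123]
top bluefoot 28 [0.5905 0.1622 0.014 ] [0.584 0.142 0.006] [0.626 0.179 0.022]
top orlid 7 [0.6098 0.2412 0.1155] [0.605 0.235 0.11 ] [0.616 0.247 0.117]
top white gate top 355 [ 0.5231 -0.0773  0.1392] [ 0.481 -0.109  0.132] [ 0.55  -0.046  0.146]
top black top 468 [ 0.4909 -0.2087  0.1386] [ 0.457 -0.241  0.13 ] [ 0.534 -0.177  0.146]
top tops 1023 [ 0.5046 -0.1775  0.1389] [ 0.459 -0.245  0.132] [ 0.554 -0.043  0.146]
top rack 1685 [0.5793 0.2094 0.0179] [0.462 0.105 0.01 ] [0.677 0.31  0.025]
gate ((505.36480712890625, -143.4820556640625), (196.3529052734375, 71.09272766113281), 81.29337310791016)
rack ((563.9937744140625, 207.57666015625), (302.2292175292969, 297.80572509765625), 1.3312612771987915)
side bluelid 31 [0.6078 0.1637 0.1153] [0.602 0.148 0.11 ] [0.615 0.176 0.119]
side bluefoot 4 [0.6245 0.1441 0.0132] [0.623 0.137 0.011] [0.627 0.155 0.016]
side orlid 36 [0.6109 0.246  0.1143] [0.603 0.236 0.112] [0.618 0.26  0.119]
side white gate top 348 [ 0.518  -0.0669  0.1392] [ 0.478 -0.11   0.13 ] [ 0.553 -0.036  0.146]
side black top 224 [ 0.5049 -0.1943  0.1387] [ 0.466 -0.236  0.13 ] [ 0.533 -0.168  0.144]
side tops 661 [ 0.5072 -0.0979  0.1393] [ 0.457 -0.245  0.132] [ 0.553 -0.036  0.146]
side rack 1752 [0.5561 0.2171 0.018 ] [0.462 0.107 0.01 ] [0.657 0.32  0.025]
gate ((504.804931640625, -141.15411376953125), (207.01470947265625, 70.18423461914062), 81.51912689208984)
rack ((561.299560546875, 167.7182159423828), (305.6103820800781, 277.65130615234375), 71.7665023803711)
```

View pics/c1.png

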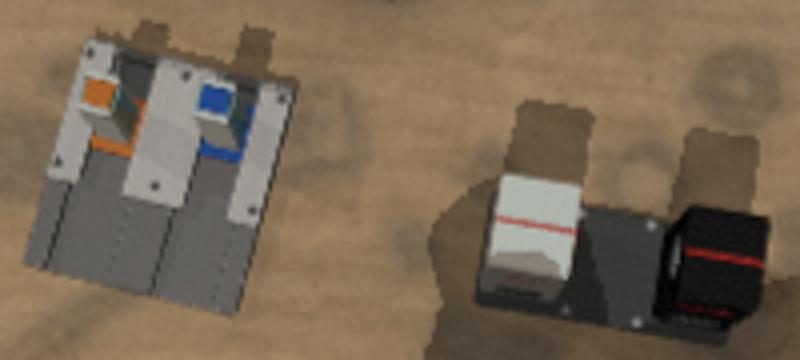

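View pics/c2.png

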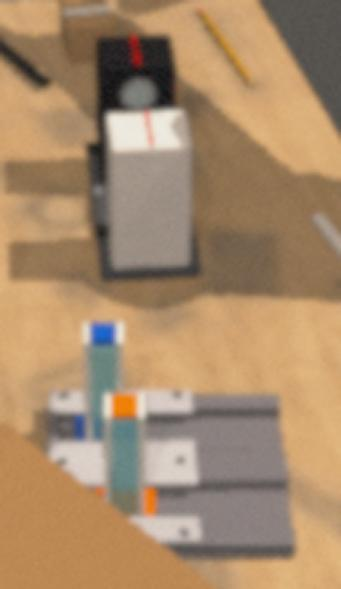

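Views: blue lid top at crop (217,98) of c1, rack corners at crop (88,40), (297,80), (237,315), (24,262), gate base below both housings. The rack and gate are both yawed by about -10°. Now fitting them more tightly.

```bash
cat > fit.py <<'E'
from h import *
from scipy.optimize import minimize
def ray(D,u,v,z):
    K,E=D['K'],D['E'];d=E[:3,:3]@np.array([(u-K[0,2])/K[0,0],-(v-K[1,2])/K[1,1],-1]);o=E[:3,3];return o+d*(z-o[2])/d[2]
def rect(P,L,Wd,x0):
    # best-fit rectangle: fewest points outside, most mass centred
    P=P[:,:2]
    def f(p,):
        c,s=np.cos(p[2]),np.sin(p[2]);q=(P-p[:2])@np.array([[c,-s],[s,c]])
        return np.mean(np.maximum(abs(q[:,0])-L/2,0)+np.maximum(abs(q[:,1])-Wd/2,0))*1e3
    return minimize(f,x0,method='Nelder-Mead',options=dict(xatol=1e-5,fatol=1e-7,maxiter=4000,initial_simplex=np.array(x0)+np.vstack([np.zeros(3),np.diag([.01,.01,.1])]))
 )
E
python3 - <<'E'
from fit import *
d=dict(np.load('top0.npz'));e=dict(np.load('side0.npz'))
for x,y,z in((88,40,.021),(297,80,.021),(237,315,.016),(24,262,.016)):print(np.round(ray(d,205+(x-1.5)/4,195+(y-1.5)/4,z),4))
for n,D in(('top',d),('side',e)):
    w=D['W'];z=w[...,2];hsv=cv2.cvtColor(D['img'],cv2.COLOR_RGB2HSV).astype(int);H,S,V=np.moveaxis(hsv,-1,0)
    reg=(w[...,0]>.45)&(w[...,0]<.70)&(w[...,1]>.09)&(w[...,1]<.33)
    m=reg&(z>.004)&(z<.024)&(S<70)
    m=cv2.morphologyEx(m.astype(np.uint8),cv2.MORPH_OPEN,np.ones((3,3)));k,l,stt,_=cv2.connectedComponentsWithStats(m);i=1+stt[1:,4].argmax()
    P=w[l==i];print(n,'rack',cv2.minAreaRect((P[:,:2]*1000).astype(np.float32)),stt[i])
    r=rect(P,.185,.17,[.57,.21,-.22]);print(np.round(r.x,4),r.fun)
    G=(w[...,0]>.42)&(w[...,0]<.60)&(w[...,1]>-.28)&(w[...,1]<0)&(z>.133)&(z<.146)
    r=rect(w[G],.07,.196,[.505,-.143,-.14]);print('gate',np.round(r.x,4),r.fun)
    # red lines on tops
    R=G&((H<8)|(H>172))&(S>100);print('red',R.sum());
    q=w[R];pf=np.polyfit(q[:,1],q[:,0],1);print('yaw',-np.arctan(pf[0]), [np.round(np.mean(q[b],0),4) for b in(q[:,1]>-.14,q[:,1]<-.14)])
    B=(H>100)&(H<125)&(S>150)&(z>.1)&reg
    v,u=np.nonzero(B);print('lid',u.mean(),v.mean(),np.round(ray(D,u.mean(),v.mean(),.115),4),np.round(w[B].mean(0),4),(z[B]>.113).sum())
    F=w[B&(z>.111)];r=rect(F,.02,.022,[.608,.16,-.22]);print('lid rect',np.round(r.x,4),r.fun)
E
```

```text
[0.6764 0.271  0.021 ]
[0.6482 0.1049 0.021 ]
[0.4614 0.1446 0.016 ]
[0.4987 0.3109 0.016 ]
top rack ((569.9013671875, 212.40977478027344), (62.27472686767578, 184.90646362304688), 77.06083679199219) [232 209  23  60 688]
[ 0.5704  0.2221 -0.3658] 0.0
gate [ 0.5055 -0.1432 -0.146 ] 0.0006746319937004312
red 72
yaw -0.14600128709517562 [array([ 0.5162, -0.0783,  0.1389]), array([ 0.4958, -0.2082,  0.1388])]
lid 258.2631578947368 219.39473684210526 [0.608  0.1585 0.115 ] [0.6083 0.1586 0.1139] 23
lid rect [ 0.6069  0.1572 -0.1507] 0.0
side rack ((531.9739379882812, 221.0273895263672), (179.69740295410156, 107.55862426757812), 76.52245330810547) [ 327  286   48   54 1741]
[ 0.5673  0.2133 -0.2281] 0.02138665724895965
gate [ 0.5051 -0.1386 -0.146 ] 0.05225549167743056
red 50
yaw -0.1314676346016679 [array([nan, nan, nan]), array([ 0.4958, -0.2053,  0.1401])]
lid 312.5483870967742 267.5806451612903 [0.6084 0.1626 0.115 ] [0.6083 0.1625 0.1149] 25
lid rect [ 0.6073  0.162  -0.8303] 0.014509769388221586
  return _methods._mean(a, axis=axis, dtype=dtype,
  ret = um.true_divide(
```

```bash
python3 - <<'E'
import numpy as np
d=np.load('top0.npz');w=d['W']
for y0,y1 in((.0,.1),(.1,.2),(.2,.3)):
  m=(w[...,0]>.64)&(w[...,0]<.9)&(w[...,1]>y0)&(w[...,1]<y1)&(w[...,2]>.05); print(y0,np.round(np.sort(w[m][:,0])[:10],3),w[m][:,2].max())
E
```

```text
0.0 [0.722 0.724 0.724 0.725 0.725 0.725 0.725 0.725 0.725 0.726] 0.20437774810971
0.1 [0.735 0.735 0.735 0.735 0.735 0.735 0.735 0.735 0.735 0.736] 0.21484941304862826
0.2 [0.737 0.737 0.738 0.738 0.738 0.738 0.738 0.738 0.738 0.739] 0.3206306579845528
```

Request:
step_arm([
  [0, 0, -0.04, 0, 0, 0, 0.0878],
], newtons=15)

```text
clock: 0.18
eef_pos: [0.2073, -0.5591, 0.25]
tcp_rot: [-178.8, -0.1, 20.3]
wrist_force: [0.1, -0.0, -1.4]
grip_width: 0.0876
grasp_force: 0.0
```

```bash
cat > plan.py <<'E'
import sys,json,numpy as np
from scipy.spatial.transform import Rotation as R
# plan.py x y z yaw | x y z yaw ncalls jaw : from commanded pose to target, split in ncalls x 5 rows
x0=np.array(list(map(float,sys.argv[1:5])));x1=np.array(list(map(float,sys.argv[5:9])));n=int(sys.argv[9]);jaw=float(sys.argv[10])
T=lambda y:R.from_euler('xyz',[180,0,y],degrees=True)
for k in range(n):
    a=x0+(x1-x0)*k/n;rows=[]
    for i in range(1,6):
        b=x0+(x1-x0)*(k+i/5)/n;t=T(a[3]).inv().apply(b[:3]-a[:3]);r=(T(a[3]).inv()*T(b[3])).as_rotvec()
        rows.append([round(float(q),4)+0. for q in (*t,*r)]+[jaw])
    print(json.dumps(rows))
E
python3 plan.py .208 -.563 .263 20.33 .607 .161 .263 77.3 5 .0878
```

```text
[[0.025, -0.0216, 0.0, 0.0, 0.0, -0.0398, 0.0878], [0.0501, -0.0432, 0.0, 0.0, 0.0, -0.0795, 0.0878], [0.0751, -0.0648, 0.0, 0.0, 0.0, -0.1193, 0.0878], [0.1001, -0.0864, 0.0, 0.0, 0.0, -0.1591, 0.0878], [0.1251, -0.1081, 0.0, 0.0, 0.0, -0.1989, 0.0878]]
[[0.0288, -0.0162, 0.0, 0.0, 0.0, -0.0398, 0.0878], [0.0576, -0.0325, 0.0, 0.0, 0.0, -0.0795, 0.0878], [0.0864, -0.0487, 0.0, 0.0, 0.0, -0.1193, 0.0878], [0.1152, -0.065, 0.0, 0.0, 0.0, -0.1591, 0.0878], [0.144, -0.0812, 0.0, 0.0, 0.0, -0.1989, 0.0878]]
[[0.0314, -0.0102, 0.0, 0.0, 0.0, -0.0398, 0.0878], [0.0629, -0.0205, 0.0, 0.0, 0.0, -0.0795, 0.0878], [0.0943, -0.0307, 0.0, 0.0, 0.0, -0.1193, 0.0878], [0.1258, -0.0409, 0.0, 0.0, 0.0, -0.1591, 0.0878], [0.1572, -0.0512, 0.0, 0.0, 0.0, -0.1989, 0.0878]]
[[0.0328, -0.0038, 0.0, 0.0, 0.0, -0.0398, 0.0878], [0.0657, -0.0076, 0.0, 0.0, 0.0, -0.0795, 0.0878], [0.0985, -0.0115, 0.0, 0.0, 0.0, -0.1193, 0.0878], [0.1314, -0.0153, 0.0, 0.0, 0.0, -0.1591, 0.0878], [0.1642, -0.0191, 0.0, 0.0, 0.0, -0.1989, 0.0878]]
[[0.033, 0.0027, 0.0, 0.0, 0.0, -0.0398, 0.0878], [0.0659, 0.0055, 0.0, 0.0, 0.0, -0.0795, 0.0878], [0.0989, 0.0082, 0.0, 0.0, 0.0, -0.1193, 0.0878], [0.1318, 0.011, 0.0, 0.0, 0.0, -0.1591, 0.0878], [0.1648, 0.0137, 0.0, 0.0, 0.0, -0.1989, 0.0878]]
```

Request:
step_arm([
  [0.025, -0.022, 0, 0, 0, -0.04, 0.0878],
  [0.05, -0.043, 0, 0, 0, -0.08, 0.0878],
  [0.075, -0.065, 0, 0, 0, -0.12, 0.0878],
  [0.1, -0.086, 0, 0, 0, -0.16, 0.0878],
  [0.125, -0.108, 0, 0, 0, -0.2, 0.0878],
])

```text
clock: 0.6
eef_pos: [0.2885, -0.4166, 0.262]
tcp_rot: [-179.9, -0.0, 31.9]
wrist_force: [1.1, 0.1, -0.1]
grip_width: 0.0878
grasp_force: 0.0
```

Request:
step_arm([
  [0.029, -0.016, 0, 0, 0, -0.04, 0.0878],
  [0.058, -0.032, 0, 0, 0, -0.08, 0.0878],
  [0.086, -0.049, 0, 0, 0, -0.12, 0.0878],
  [0.115, -0.065, 0, 0, 0, -0.16, 0.0878],
  [0.144, -0.081, 0, 0, 0, -0.2, 0.0878],
])

```text
clock: 1.02
eef_pos: [0.3682, -0.2717, 0.2623]
tcp_rot: [-180.0, 0.0, 43.3]
wrist_force: [0.9, -0.3, 0.3]
grip_width: 0.0877
grasp_force: 0.0
```

Request:
step_arm([
  [0.031, -0.01, 0, 0, 0, -0.04, 0.0878],
  [0.063, -0.02, 0, 0, 0, -0.08, 0.0878],
  [0.094, -0.031, 0, 0, 0, -0.12, 0.0878],
  [0.126, -0.041, 0, 0, 0, -0.16, 0.0878],
  [0.157, -0.051, 0, 0, 0, -0.2, 0.0878],
])

```text
clock: 1.43
eef_pos: [0.4477, -0.1268, 0.2623]
tcp_rot: [-180.0, 0.0, 54.8]
wrist_force: [0.4, -0.9, 0.3]
grip_width: 0.0879
grasp_force: 0.0
```

Request:
step_arm([
  [0.033, -0.004, 0, 0, 0, -0.04, 0.0878],
  [0.066, -0.008, 0, 0, 0, -0.08, 0.0878],
  [0.099, -0.011, 0, 0, 0, -0.12, 0.0878],
  [0.131, -0.015, 0, 0, 0, -0.16, 0.0878],
  [0.164, -0.019, 0, 0, 0, -0.2, 0.0878],
])

```text
clock: 1.85
eef_pos: [0.5269, 0.0179, 0.2622]
tcp_rot: [-180.0, 0.0, 66.3]
wrist_force: [0.8, -0.7, -0.6]
grip_width: 0.0879
grasp_force: 0.0
```

Request:
step_arm([
  [0.033, 0.003, 0, 0, 0, -0.04, 0.0878],
  [0.066, 0.005, 0, 0, 0, -0.08, 0.0878],
  [0.099, 0.008, 0, 0, 0, -0.12, 0.0878],
  [0.132, 0.011, 0, 0, 0, -0.16, 0.0878],
  [0.165, 0.014, 0, 0, 0, -0.2, 0.0878],
])

```text
clock: 2.27
eef_pos: [0.6064, 0.1632, 0.262]
tcp_rot: [-180.0, 0.0, 77.7]
wrist_force: [0.3, -0.5, 0.5]
grip_width: 0.0879
grasp_force: 0.0
```

Request:
step_arm([
  [0, 0, 0, 0, 0, 0, 0.0878],
  [0, 0, 0, 0, 0, 0, 0.0878],
  [0, 0, 0, 0, 0, 0, 0.0878],
])

```text
clock: 2.52
eef_pos: [0.6058, 0.1612, 0.2621]
tcp_rot: [-179.9, 0.1, 77.6]
wrist_force: [-0.1, -0.4, 0.0]
grip_width: 0.0875
grasp_force: 0.0
```

Request:
step_arm([
  [0, 0, 0.03, 0, 0, 0, 0.0878],
  [0, 0, 0.06, 0, 0, 0, 0.0878],
  [0, 0, 0.09, 0, 0, 0, 0.0878],
  [0, 0, 0.12, 0, 0, 0, 0.0878],
  [0, 0, 0.127, 0, 0, 0, 0.0878],
])

```text
clock: 2.93
eef_pos: [0.6034, 0.1595, 0.1301]
tcp_rot: [-179.6, 0.2, 77.5]
wrist_force: [-1.5, -0.1, -0.8]
grip_width: 0.0878
grasp_force: 0.0
```

Request:
step_arm([
  [0, 0, 0, 0, 0, 0, 0.0878],
  [0, 0, 0, 0, 0, 0, 0.0878],
  [0, 0, 0, 0, 0, 0, 0.0878],
])

```text
clock: 3.18
eef_pos: [0.6071, 0.1613, 0.139]
tcp_rot: [179.8, -0.1, 77.6]
wrist_force: [-1.3, -0.4, 0.4]
grip_width: 0.0879
grasp_force: 0.0
```

```bash
cat > look.py <<'E'
from fit import *
import sys
r0,r1,c0,c1=map(int,sys.argv[2:6])
s,W=snap('side');np.savez('sideL.npz',img=s['img'],W=W,K=s['intrinsics'],E=s['extrinsics'])
cv2.imwrite('pics/'+sys.argv[1],cv2.resize(s['img'][r0:r1,c0:c1],None,fx=4,fy=4,interpolation=cv2.INTER_CUBIC)[:,:,::-1])
E
python3 look.py d1.png 190 340 250 400
```

```text
(no output)
```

View pics/d1.png

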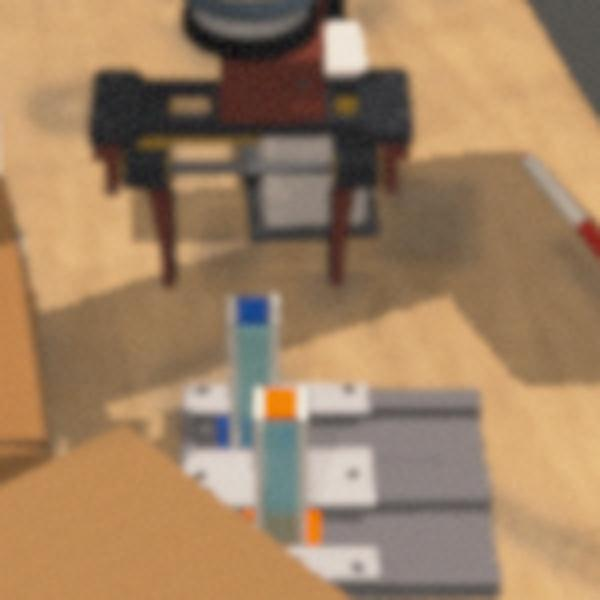

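The fingertips show at crop (167,280) and (337,280), straddling the blue lid at (253,309). I'll compare them with the lid in the same camera.

```bash
cat > rel.py <<'E'
from fit import *
for n in('side','top'):
    s,W=snap(n);D=dict(K=np.array(s['intrinsics']),E=np.array(s['extrinsics']))
    hsv=cv2.cvtColor(s['img'],cv2.COLOR_RGB2HSV).astype(int);H,S,V=np.moveaxis(hsv,-1,0)
    p=np.array(ctrl.state()['eef_pos']);yaw=np.radians(ctrl.state()['tcp_rot'][2]-90);ax=np.array([np.cos(yaw),np.sin(yaw)]);nx=np.array([-ax[1],ax[0]])
    q=(W[...,:2]-p[:2]);a=q@ax;b=q@nx;z=W[...,2]-p[2]
    for sg in(1,-1):
        m=(sg*a>.03)&(sg*a<.075)&(abs(b)<.025)&(z>-.006)&(z<.035)
        print(n,'finger',sg,m.sum(),'a',np.round(np.percentile(a[m],[3,50,97]),4) if m.any() else'','b',np.round(np.percentile(b[m],[3,50,97]),4) if m.any() else '')
        if n=='side':
            vv,uu=np.nonzero(m);
            if m.any(): t=vv>vv.max()-4; print('tip px',uu[t].mean(),vv.max())
    K,E=D['K'],D['E']
    for sg in(1,-1):
        c=E[:3,:3].T@(np.r_[p[:2]+sg*ax*(.044+.006),p[2]]-E[:3,3]);print('pred tip px',K[0,2]+K[0,0]*c[0]/-c[2],K[1,2]-K[1,1]*c[1]/-c[2])
    B=(H>100)&(H<125)&(S>150)&(W[...,2]>.1)&(abs(a)<.03)&(abs(b)<.03)
    if B.any(): print('lid a,b',np.round([a[B].mean(),b[B].mean()],4), B.sum())
    Z=(W[...,2]>.1)&(W[...,2]<.12)&(abs(a)<.03)&(abs(b)<.025)
    if Z.any(): print('celltop a range',np.round(np.percentile(a[Z],[3,97]),4),'b',np.round(np.percentile(b[Z],[3,97]),4))
E
python3 rel.py
```

```text
side finger 1 56 a [0.0437 0.0477 0.0524] b [-0.0096  0.0093  0.0134]
tip px 292.07142857142856 262
side finger -1 53 a [-0.0532 -0.0466 -0.0441] b [-0.0005  0.0093  0.0139]
tip px 333.5 261
pred tip px 291.33448519528235 259.4094019381908
pred tip px 334.3728537338715 259.0383370490839
lid a,b [0.0006 0.0002] 28
celltop a range [-0.0141  0.0141] b [-0.0129  0.014 ]
top finger 1 0 a  b 
top finger -1 0 a  b 
pred tip px 260.8080228209186 201.50621196524256
pred tip px 251.7820022114352 234.27484530411346
celltop a range [-0.0132  0.0155] b [-0.0167 -0.0019]
```

Request:
step_arm([
  [-0.001, 0, 0.02, 0, 0, 0, 0.0878],
  [-0.001, 0, 0.04, 0, 0, 0, 0.0878],
  [-0.001, 0, 0.06, 0, 0, 0, 0.0878],
  [-0.001, 0, 0.074, 0, 0, 0, 0.0878],
  [-0.001, 0, 0.074, 0, 0, 0, 0.0878],
])

```text
clock: 3.75
eef_pos: [0.6042, 0.1603, 0.0583]
tcp_rot: [-179.7, 0.1, 77.6]
wrist_force: [-1.0, -0.4, 0.1]
grip_width: 0.0879
grasp_force: 0.0
```

Request:
step_arm([
  [0, 0, 0, 0, 0, 0, 0.0878],
  [0, 0, 0, 0, 0, 0, 0.0878],
  [0, 0, 0, 0, 0, 0, 0.06],
  [0, 0, 0, 0, 0, 0, 0.045],
  [0, 0, 0, 0, 0, 0, 0.04],
])

```text
clock: 4.17
eef_pos: [0.6064, 0.1608, 0.0629]
tcp_rot: [179.9, -0.0, 77.6]
wrist_force: [-0.7, 0.0, 0.4]
grip_width: 0.0709
grasp_force: 0.0
```

Request:
step_arm([
  [0, 0, 0, 0, 0, 0, 0.036],
  [0, 0, 0, 0, 0, 0, 0.033],
  [0, 0, 0, 0, 0, 0, 0.031],
  [0, 0, 0, 0, 0, 0, 0.025],
  [0, 0, 0, 0, 0, 0, 0.02],
], newtons=12)

```text
clock: 4.58
eef_pos: [0.6058, 0.1606, 0.0616]
tcp_rot: [-180.0, 0.0, 77.6]
wrist_force: [-0.3, 0.1, -0.0]
grip_width: 0.0381
grasp_force: 0.0
```

Request:
step_arm([
  [0, 0, 0, 0, 0, 0, 0.02],
  [0, 0, 0, 0, 0, 0, 0.02],
  [0, 0, 0, 0, 0, 0, 0.02],
])

```text
clock: 4.83
eef_pos: [0.6058, 0.1606, 0.0615]
tcp_rot: [-180.0, 0.0, 77.6]
wrist_force: [-0.2, -0.6, 0.2]
grip_width: 0.0302
grasp_force: 12.0
```

Request:
step_arm([
  [0, -0.006, 0, 0, 0, 0, 0.02],
  [0, -0.012, 0, 0, 0, 0, 0.02],
  [0, -0.018, 0, 0, 0, 0, 0.02],
  [0, -0.024, 0, 0, 0, 0, 0.02],
  [0, -0.03, 0, 0, 0, 0, 0.02],
])

```text
clock: 5.25
eef_pos: [0.5756, 0.1672, 0.0615]
tcp_rot: [-180.0, 0.0, 77.6]
wrist_force: [0.5, 0.2, -0.4]
grip_width: 0.0301
grasp_force: 12.0
```

Request:
step_arm([
  [0, -0.006, 0, 0, 0, 0, 0.02],
  [0, -0.012, 0, 0, 0, 0, 0.02],
  [0, -0.018, 0, 0, 0, 0, 0.02],
  [0, -0.024, 0, 0, 0, 0, 0.02],
  [0, -0.03, 0, 0, 0, 0, 0.02],
])

```text
clock: 5.67
eef_pos: [0.5466, 0.1736, 0.0616]
tcp_rot: [-180.0, -0.0, 77.6]
wrist_force: [-0.5, -0.7, -1.6]
grip_width: 0.0301
grasp_force: 12.0
```

Request:
step_arm([
  [0, -0.006, 0, 0, 0, 0, 0.02],
  [0, -0.012, 0, 0, 0, 0, 0.02],
  [0, -0.018, 0, 0, 0, 0, 0.02],
  [0, -0.024, 0, 0, 0, 0, 0.02],
  [0, -0.03, 0, 0, 0, 0, 0.02],
])

```text
clock: 6.08
eef_pos: [0.5173, 0.18, 0.0617]
tcp_rot: [180.0, -0.0, 77.6]
wrist_force: [0.1, -0.1, 0.1]
grip_width: 0.0301
grasp_force: 12.0
```

Request:
step_arm([
  [0, -0.006, 0, 0, 0, 0, 0.02],
  [0, -0.012, 0, 0, 0, 0, 0.02],
  [0, -0.018, 0, 0, 0, 0, 0.02],
  [0, -0.024, 0, 0, 0, 0, 0.02],
  [0, -0.028, 0, 0, 0, 0, 0.02],
])

```text
clock: 6.5
eef_pos: [0.4898, 0.1861, 0.0616]
tcp_rot: [-180.0, -0.0, 77.6]
wrist_force: [0.2, 0.5, -1.7]
grip_width: 0.03
grasp_force: 12.0
```

Request:
step_arm([
  [0, 0, 0, 0, 0, 0, 0.02],
  [0, 0, 0, 0, 0, 0, 0.02],
  [0, 0, 0, 0, 0, 0, 0.02],
])

```text
clock: 6.75
eef_pos: [0.4907, 0.1859, 0.0617]
tcp_rot: [180.0, -0.0, 77.6]
wrist_force: [0.4, -0.7, -0.9]
grip_width: 0.0303
grasp_force: 12.0
```

```bash
python3 look.py d2.png 190 340 250 400; python3 rel.py | grep -v px
```

```text
side finger 1 0 a  b 
side finger -1 0 a  b 
lid a,b [0.0004 0.002 ] 28
celltop a range [-0.0249  0.0243] b [-0.01   0.016]
top finger 1 0 a  b 
top finger -1 0 a  b
```

View pics/d2.png

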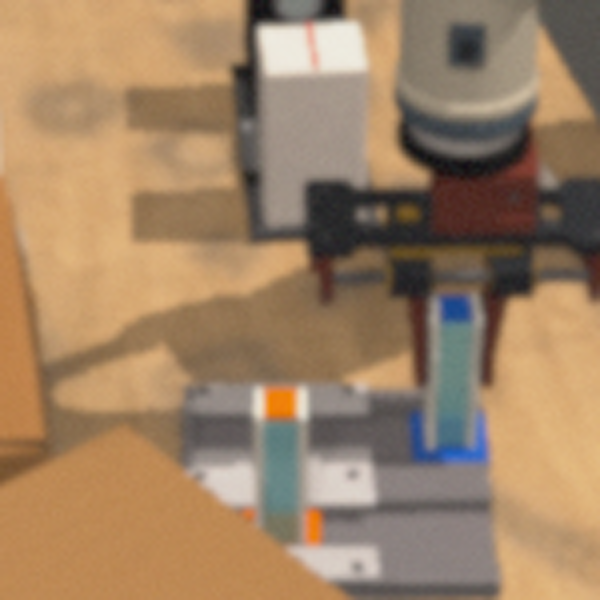

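The foot is fully clear of the lips (lip ends at crop x≈368, foot spans 412–487) and still down in the channel. Lifting next.

Request:
step_arm([
  [0, 0, -0.009, 0, 0, 0, 0.02],
  [0, 0, -0.018, 0, 0, 0, 0.02],
  [0, 0, -0.027, 0, 0, 0, 0.02],
  [0, 0, -0.036, 0, 0, 0, 0.02],
  [0, 0, -0.046, 0, 0, 0, 0.02],
])

```text
clock: 7.32
eef_pos: [0.4908, 0.1859, 0.1091]
tcp_rot: [180.0, -0.0, 77.6]
wrist_force: [0.5, 0.7, -1.2]
grip_width: 0.0297
grasp_force: 12.0
```

Request:
step_arm([
  [0, 0, 0, 0, 0, 0, 0.02],
  [0, 0, 0, 0, 0, 0, 0.02],
  [0, 0, 0, 0, 0, 0, 0.02],
])

```text
clock: 7.57
eef_pos: [0.4905, 0.1859, 0.1075]
tcp_rot: [-180.0, 0.0, 77.6]
wrist_force: [-0.8, -0.8, -0.7]
grip_width: 0.03
grasp_force: 12.0
```

```bash
python3 plan.py .491 .186 .108 77.6 .396 -.125 .108 81.6 3 .02;python3 plan.py .396 -.125 .108 81.6 .505 -.142 .108 81.6 2 .02
```

```text
[[-0.0216, -0.0017, 0.0, 0.0, 0.0, -0.0047, 0.02], [-0.0432, -0.0035, 0.0, 0.0, 0.0, -0.0093, 0.02], [-0.0648, -0.0052, 0.0, 0.0, 0.0, -0.014, 0.02], [-0.0864, -0.0069, 0.0, 0.0, 0.0, -0.0186, 0.02], [-0.108, -0.0087, 0.0, 0.0, 0.0, -0.0233, 0.02]]
[[-0.0216, -0.0022, 0.0, 0.0, 0.0, -0.0047, 0.02], [-0.0431, -0.0045, 0.0, 0.0, 0.0, -0.0093, 0.02], [-0.0647, -0.0067, 0.0, 0.0, 0.0, -0.014, 0.02], [-0.0863, -0.0089, 0.0, 0.0, 0.0, -0.0186, 0.02], [-0.1078, -0.0112, 0.0, 0.0, 0.0, -0.0233, 0.02]]
[[-0.0215, -0.0027, 0.0, 0.0, 0.0, -0.0047, 0.02], [-0.043, -0.0055, 0.0, 0.0, 0.0, -0.0093, 0.02], [-0.0645, -0.0082, 0.0, 0.0, 0.0, -0.014, 0.02], [-0.086, -0.0109, 0.0, 0.0, 0.0, -0.0186, 0.02], [-0.1075, -0.0137, 0.0, 0.0, 0.0, -0.0233, 0.02]]
[[-0.0001, 0.011, 0.0, 0.0, 0.0, 0.0, 0.02], [-0.0002, 0.0221, 0.0, 0.0, 0.0, 0.0, 0.02], [-0.0003, 0.0331, 0.0, 0.0, 0.0, 0.0, 0.02], [-0.0004, 0.0441, 0.0, 0.0, 0.0, 0.0, 0.02], [-0.0004, 0.0552, 0.0, 0.0, 0.0, 0.0, 0.02]]
[[-0.0001, 0.011, 0.0, 0.0, 0.0, 0.0, 0.02], [-0.0002, 0.0221, 0.0, 0.0, 0.0, 0.0, 0.02], [-0.0003, 0.0331, 0.0, 0.0, 0.0, 0.0, 0.02], [-0.0004, 0.0441, 0.0, 0.0, 0.0, 0.0, 0.02], [-0.0004, 0.0552, 0.0, 0.0, 0.0, 0.0, 0.02]]
```

Request:
step_arm([
  [-0.015, -0.002, 0, 0, 0, -0.005, 0.02],
  [-0.035, -0.003, 0, 0, 0, -0.009, 0.02],
  [-0.06, -0.005, 0, 0, 0, -0.014, 0.02],
  [-0.085, -0.007, 0, 0, 0, -0.019, 0.02],
  [-0.108, -0.009, 0, 0, 0, -0.023, 0.02],
])

```text
clock: 7.98
eef_pos: [0.4577, 0.0813, 0.1067]
tcp_rot: [-179.9, 0.0, 79.0]
wrist_force: [-0.2, -0.7, -1.8]
grip_width: 0.03
grasp_force: 12.0
```

Request:
step_arm([
  [-0.022, -0.002, 0, 0, 0, -0.005, 0.02],
  [-0.043, -0.004, 0, 0, 0, -0.009, 0.02],
  [-0.065, -0.007, 0, 0, 0, -0.014, 0.02],
  [-0.086, -0.009, 0, 0, 0, -0.019, 0.02],
  [-0.108, -0.011, 0, 0, 0, -0.023, 0.02],
])

```text
clock: 8.4
eef_pos: [0.4262, -0.0223, 0.1068]
tcp_rot: [-179.9, 0.0, 80.3]
wrist_force: [0.8, -0.2, -2.3]
grip_width: 0.0301
grasp_force: 12.0
```

Request:
step_arm([
  [-0.022, -0.003, 0, 0, 0, -0.005, 0.02],
  [-0.045, -0.005, 0, 0, 0, -0.009, 0.02],
  [-0.07, -0.008, 0, 0, 0, -0.014, 0.02],
  [-0.09, -0.011, 0, 0, 0, -0.019, 0.02],
  [-0.108, -0.014, 0, 0, 0, -0.024, 0.02],
])

```text
clock: 8.82
eef_pos: [0.3941, -0.1267, 0.1068]
tcp_rot: [-179.9, -0.0, 81.6]
wrist_force: [0.5, 0.4, -0.7]
grip_width: 0.0298
grasp_force: 12.0
```

Request:
step_arm([
  [0, 0, 0, 0, 0, 0, 0.02],
  [0, 0, 0, 0, 0, 0, 0.02],
  [0, 0, 0, 0, 0, 0, 0.02],
  [0, 0, 0, 0, 0, 0, 0.02],
])

```text
clock: 9.15
eef_pos: [0.3952, -0.1248, 0.1074]
tcp_rot: [-180.0, -0.0, 81.7]
wrist_force: [-0.5, 0.6, -1.2]
grip_width: 0.0301
grasp_force: 12.0
```

```bash
python3 look.py d3.png 130 280 280 430
```

```text
(no output)
```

View pics/d3.png

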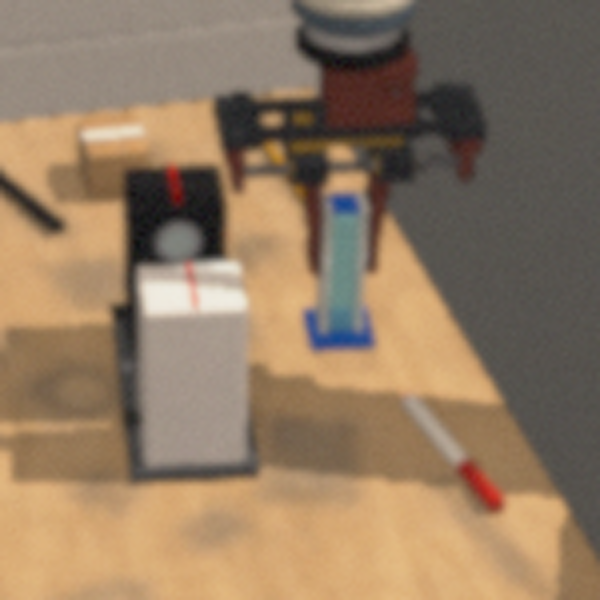

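The cell is held upright in front of the gap (lid at crop (345,203), gate red lines at (175,185) and (193,285)). Sliding in along the gate's x.

Request:
step_arm([
  [0, 0.006, 0, 0, 0, 0, 0.02],
  [0, 0.015, 0, 0, 0, 0, 0.02],
  [0, 0.025, 0, 0, 0, 0, 0.02],
  [0, 0.035, 0, 0, 0, 0, 0.02],
  [0, 0.045, 0, 0, 0, 0, 0.02],
])

```text
clock: 9.62
eef_pos: [0.4406, -0.1317, 0.1076]
tcp_rot: [180.0, -0.0, 81.7]
wrist_force: [-1.2, -0.0, -1.0]
grip_width: 0.03
grasp_force: 12.0
```

Request:
step_arm([
  [0, 0.009, 0, 0, 0, 0, 0.02],
  [0, 0.018, 0, 0, 0, 0, 0.02],
  [0, 0.027, 0, 0, 0, 0, 0.02],
  [0, 0.036, 0, 0, 0, 0, 0.02],
  [0, 0.044, 0, 0, 0, 0, 0.02],
])

```text
clock: 10.03
eef_pos: [0.4842, -0.1381, 0.1074]
tcp_rot: [-180.0, -0.0, 81.7]
wrist_force: [-0.2, -0.2, -0.3]
grip_width: 0.0302
grasp_force: 12.0
```

Request:
step_arm([
  [0, 0.007, 0, 0, 0, 0, 0.02],
  [0, 0.013, 0, 0, 0, 0, 0.02],
  [0, 0.018, 0, 0, 0, 0, 0.02],
  [0, 0.021, 0, 0, 0, 0, 0.02],
  [0, 0.022, 0, 0, 0, 0, 0.02],
])

```text
clock: 10.45
eef_pos: [0.5052, -0.1418, 0.1076]
tcp_rot: [-180.0, -0.0, 81.6]
wrist_force: [-1.1, -0.1, -0.6]
grip_width: 0.0297
grasp_force: 12.0
```

Request:
step_arm([
  [0, 0, 0, 0, 0, 0, 0.02],
  [0, 0, 0, 0, 0, 0, 0.02],
  [0, 0, 0, 0, 0, 0, 0.02],
  [0, 0, 0, 0, 0, 0, 0.02],
])

```text
clock: 10.78
eef_pos: [0.5047, -0.1418, 0.1078]
tcp_rot: [180.0, 0.0, 81.6]
wrist_force: [1.0, -0.2, -1.6]
grip_width: 0.0299
grasp_force: 12.0
```

```bash
python3 look.py d4.png 130 280 250 400; python3 - <<'E'
from fit import *
D=dict(np.load('sideL.npz'));w=D['W'];z=w[...,2];H,S,V=np.moveaxis(cv2.cvtColor(D['img'],cv2.COLOR_RGB2HSV).astype(int),-1,0)
reg=(w[...,0]>.4)&(w[...,0]<.62)&(w[...,1]>-.28)&(w[...,1]<0)
c,s=np.cos(-.146),np.sin(-.146);q=(w[...,:2]-[.505,-.141])@np.array([[c,-s],[s,c]])
for n,m in(('red',((H<8)|(H>172))&(S>130)&(z>.125)&(z<.145)&(abs(q[...,1])>.04)),('lid',(H>100)&(H<125)&(S>150)&(z>.14)),('foot',(H>100)&(H<125)&(S>150)&(z<.1)),('lamp top',(z>.135)&(z<.145)&(q[...,1]>.02)&(S<70)),('rec',(z>.135)&(z<.145)&(q[...,1]<-.02)&(V<70))):
    m=m&reg
    if m.any():print(n,m.sum(),'mean',np.round(q[m].mean(0),4),'z',np.round(z[m].mean(),4),'x',np.round(np.percentile(q[m][:,0],[3,97]),4),'y',np.round(np.percentile(q[m][:,1],[3,97]),4))
st=ctrl.state();print(st['eef_pos'],st['tcp_rot'],st['wrist_force'],st['clock'])
E
```

```text
red 13 mean [ 0.0001 -0.0685] z 0.1388 x [-0.0044  0.0043] y [-0.0772 -0.0589]
lid 14 mean [-0.0003 -0.    ] z 0.161 x [-0.0045  0.0044] y [-0.0101  0.0093]
lamp top 312 mean [0.0005 0.0726] z 0.1395 x [-0.032   0.0324] y [0.0415 0.1006]
rec 43 mean [ 0.0038 -0.058 ] z 0.1396 x [-0.0211  0.0342] y [-0.0745 -0.0384]
[ 0.5046985  -0.14180898  0.10776188] [1.79988271e+02 4.26107304e-03 8.16281769e+01] [ 0.07146329 -0.23643453 -0.2536144 ] 10.8333
```

View pics/d4.png

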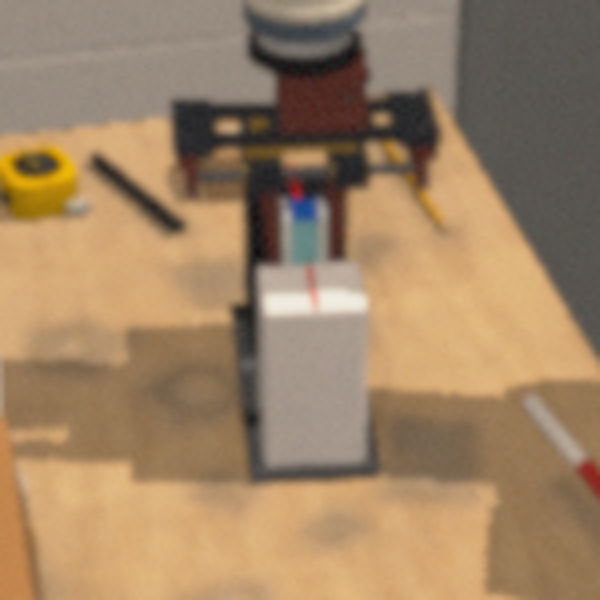

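The lid is in line with the red beam lines and at the right height (0.161 m). It sits about 2–4 mm toward the receiver, so I'll nudge it, let it settle and hand in.

Request:
step_arm([
  [0.001, 0, 0, 0, 0, 0, 0.02],
  [0.002, 0, 0, 0, 0, 0, 0.02],
  [0.003, 0, 0, 0, 0, 0, 0.02],
  [0.003, 0, 0, 0, 0, 0, 0.02],
  [0.003, 0, 0, 0, 0, 0, 0.02],
])

```text
clock: 11.25
eef_pos: [0.5053, -0.1387, 0.1076]
tcp_rot: [180.0, 0.0, 81.6]
wrist_force: [0.3, -0.3, -1.1]
grip_width: 0.0299
grasp_force: 12.0
```

Request:
step_arm([
  [0, 0, 0, 0, 0, 0, 0.02],
  [0, 0, 0, 0, 0, 0, 0.02],
  [0, 0, 0, 0, 0, 0, 0.02],
  [0, 0, 0, 0, 0, 0, 0.02],
  [0, 0, 0, 0, 0, 0, 0.02],
])

```text
clock: 11.67
eef_pos: [0.5053, -0.1388, 0.1076]
tcp_rot: [-180.0, -0.0, 81.6]
wrist_force: [-0.2, 0.4, -1.8]
grip_width: 0.0298
grasp_force: 12.0
```

```bash
python3 -c "
from station import ctrl
s=ctrl.state();print(s['eef_pos'],s['grasp_force'],s['joint_velocities']);print(ctrl.sign_off())"
```

```text
[ 0.50527962 -0.13881961  0.10763975] 11.999650597572327 [-0.05412113 -0.06660086  0.02770189  0.05247607 -0.10819673  0.02501618]
the job is handed in; nothing more can be done
None
```

The blue cell was slid clear of the lips, lifted out by its frosted sides, and handed in held still and upright in the light gate, lined up with the beam; the sign-off gave no verdict.

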